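# Bolt the sample case's lid past its spring safety catch

### The arm

A 6-joint arm with a two-finger parallel gripper is mounted at the origin on the work surface. World frame = base frame: x ahead of the robot, y to its left, z up, the work surface at z = 0. Lengths are in m, angles in rad, forces in N, time in s.
With the tool pointing down it reaches from about 0.325 to 1 m from the base axis. Payload 5.1 kg.
Tool frame: the origin (TCP) lies between the finger pads; the fingertips stand robot.tip_extent ahead of it and the grasp point (between the pads) lies 2 mm behind it (robot.tip_extent is the distance from the TCP to the fingertips, in m); z points along the fingers, y is the line along which they close (so a half turn about z gives the same grasp; the last joint's range is limited). The gripper opens to 85 mm and grips with 20 to 120 N. Pads are 22 mm wide; open, the fingers measure 114 mm over their backs; the gripper's body (76 mm by 85 mm) begins 54 mm behind the grasp point. The pads swing forward as they close: fully open they stand 13 mm farther back than shut.
Start: joints at [-1.31, 0.124, 1.65, -0, 1.367, -0.083], TCP at [0.219, -0.612, 0.248] pointing down, gripper open.
Joint ranges: [-2.61, 2.61], [-1.02, 2.33], [0.03, 2.71], [-1.35, 4.49], [0.32, 2.68], [-2.91, 2.91]. Speed limits (rad/s): [2.57, 2.57, 3.14, 3.14, 3.14, 3.14].

### API

Orientations are given as a 3x3 rotation matrix whose columns are the frame's x, y, z axes.
In Python, from plant import robot, kinematics, grab_frame, camera_info, get_t, get_joint_positions, get_dq, get_tau, get_eef_pos, get_ee_rot, get_ft_force, get_ft_torque, get_opening, get_grip_force gives the robot as it stands. The module is installed in compiled form; this text tells all that it offers. Calls block until the motion is done:
- robot.goto(position, orientation): joint-space move of the TCP to a pose.
- robot.move_l(position, rot=None, speed=0.15): straight line of the TCP; rot=None keeps the orientation; speed is the mean speed in m/s.
- robot.movej(angles): joint-space move.
- robot.move_gripper(opening, strength=None): opening from 0.0 (shut) to 1.0 (fully open); strength is the grip in N (None keeps the last); returns when the fingers have stopped.
- robot.pause(seconds).
- kinematics.solve_ik(position, orientation): joint angles nearest the present ones, or None.
- grab_frame(name): name is "side" or "top"; returns the picture (400x640x3 uint8, red, green, blue); there is no depth.
- camera_info(name): a dict with "fx", "fy", "cx", "cy" (pixels), "eye" and "rotation" of the camera in the world. Camera axes: x right, y up, looking along -z (the intrinsics and any distortion apply to the point x, -y, -z); pixel columns grow to the right and rows downward; lengths in m; the calibration is good to about 2 mm. A picture is of the moment at which its call begins. camera_info takes no time and is no camera call.
A pose or a line that the arm cannot do raises robot.Unreachable and nothing moves.
- robot.close_job(): hands the job in; it is judged then, once.
Readings, each from a call of its own:
- get_t(): time.
- get_joint_positions(): joint angles.
- get_dq(): joint speeds.
- get_tau(): joint torques, N m.
- get_eef_pos(): TCP position.
- get_ee_rot(): TCP orientation.
- get_ft_force(): force on the tool from outside, world axes, zero at the start.
- get_ft_torque(): the same for the moment, N m.
- get_opening(): opening from 0.0 (shut) to 1.0 (fully open).
- get_grip_force(): force on a finger pad.
Only numpy, scipy, OpenCV 4.12 (cv2) and the standard library are available. Lean on these libraries where they do the work, as an engineer would, in place of code of your own. Each camera call takes 0.05 s, during which the arm holds its last target. There are 200 camera calls.

### The job

Bolt the lid of the steel sample case on the lab bench: with one fingertip press the long paddle of the spring safety catch down and hold it down, while the other fingertip pushes the bolt by its upright tab all the way home through the keeper, in one go. Keep the catch down until the bolt is fully home, then take the fingers away so that the catch springs back up and locks it. Only touch and push, grasp or lift nothing, and leave the glassware and other things standing on and around the case where they are.

Things in the scene. Friction and masses are not known exactly. Their poses are not given: they have to be found in the camera images.
- case: Steel sample case fixed to the bench, 204 x 260 mm (its x, y), lid top 90 mm above the bench; origin at the centre of its underside, z up. On the lid the bolt runs along case y at case x -30 mm; the catch paddle lies parallel to it at case x +30 mm. Between the two nothing stands higher than 27 mm over the lid. The bolt is pushed towards case +y, into the keeper.
- keeper (a point): Centre of the keeper's underside on the lid rim, at case x -30, y +85 mm: a dark block 34 x 20 mm, 32 mm high, with the hole that the bolt enters. Two dark bolt guides 28 mm high, 26 x 12 mm, stand at case x -30, y -41 and +41 mm.
- tab_back (a point): Centre of the back face (towards case -y, the face to push) of the bolt's upright tab, a steel plate 28 mm wide (case x), 8 mm thick (case y), top 58 mm above the lid; the point is 48 mm above the lid. Case axes; moves with the bolt; at case x -30, y -29 mm when the bolt is at 0. The bolt is a round rod, 12 mm thick, its top 24 mm above the lid.
- bolt (a joint): Travel of the bolt towards case +y, m: 0 drawn back (open), 0.042 at its end stop, fully home. About 2 N of friction; stays where it is left. With the catch up it is blocked after 2 mm. Its lug must pass two teeth of the catch, the last at 0.0385: if the catch comes up before, the bolt is trapped half way; beyond, the catch can spring up and locks it home.
- paddle_top (a point): Centre of the top face of the safety catch's paddle, a level steel strip 24 mm wide (case x), 100 mm long (case y), 47 mm above the lid when up; it moves straight down. Case axes; at case x +30, y -15 mm, so the paddle spans case y -65 to +35 mm and may be pressed anywhere along it, also by a finger sliding along it.
- catch (a joint): How far the catch paddle is pressed down, m: 0 up, 0.010 at its stop. A spring pushes it up with 3 N at 0 and 7 N at the stop. The bolt passes freely while it is at least 0.007 down.
- weight: small brass knobbed balance weight, 24 mm across, 35 mm tall, standing on the case's lid; origin at the centre of its underside. Leave alone.
- vial: small amber glass vial, 22 mm across, 45 mm tall, standing on the case's lid; origin at the centre of its underside. Leave alone.
- beaker: glass beaker, 68 mm across, 90 mm tall, on the bench beside the case; origin at the centre of its underside. Leave alone.
- flask: conical glass flask, 76 mm across the foot, 118 mm tall, on the bench beside the case; origin at the centre of its underside. Leave alone.
- clamp: steel lab clamp lying on the bench beside the case, 190 mm long, about 26 mm high; origin under its boss block, which is at one end, x along its rod. Leave alone.
- reagent_jar: amber screw-cap jar, 54 mm across, 85 mm tall, on the bench beside the case; origin at the centre of its underside. Leave alone.
- bottle_brush: brush lying on the bench beside the case. Leave alone.

How it is judged:
By the outcome, as a careful person would: the job done as asked, in the order asked, and still so for the second after the job is handed in, with the robot touching nothing.
It also fails if it takes over 35 s, if anything falls off the work surface, if the arm or the gripper's body presses on something with over 40 N, if the wrist force passes 120 N, or if a joint passes its speed limit or range.

## Working session

There is one attempt and no reset: what is moved stays moved. The work goes in short steps, each a Python script; the robot and the scene stay as the last script left them, time stands still between calls to the robot, and variables do not carry over. Pictures are saved under pics/ and viewed, at most 10 in all, crops included, and the job is handed in when it is done.

```bash
mkdir -p pics; python3 - <<'E'
from plant import *
import cv2
for n in("top","side"):
    im=grab_frame(n); cv2.imwrite(f"pics/{n}0.png",im[:,:,::-1]); print(n,camera_info(n))
print(robot.tip_extent,get_t(),get_opening(),get_ee_rot())
E
```

```text
top {'fx': 405.3231960207084, 'fy': 405.3231960207084, 'cx': 320.7629735892186, 'cy': 200.80432700759326, 'eye': array([0.41811887, 0.06317641, 0.89557631]), 'rotation': array([[-0.1364372 ,  0.96765662, -0.21219228],
       [-0.99064607, -0.13376538,  0.02696622],
       [-0.00228994,  0.21388664,  0.9768558 ]])}
side {'fx': 371.32274248745176, 'fy': 371.32274248745176, 'cx': 319.01016997251696, 'cy': 199.92274536625064, 'eye': array([ 0.36890009, -0.38846541,  0.58262191]), 'rotation': array([[ 0.91747905,  0.26486373, -0.29678174],
       [-0.39763106,  0.63136081, -0.66578755],
       [ 0.01103339,  0.72885577,  0.68457836]])}
0.017 0.1 0.9984759436526283 [[ 9.41498945e-01  3.37015585e-01 -4.81768006e-04]
 [ 3.37015886e-01 -9.41497133e-01  1.85499063e-03]
 [ 1.71577554e-04 -1.90883519e-03 -9.99998163e-01]]
```

View pics/top0.png

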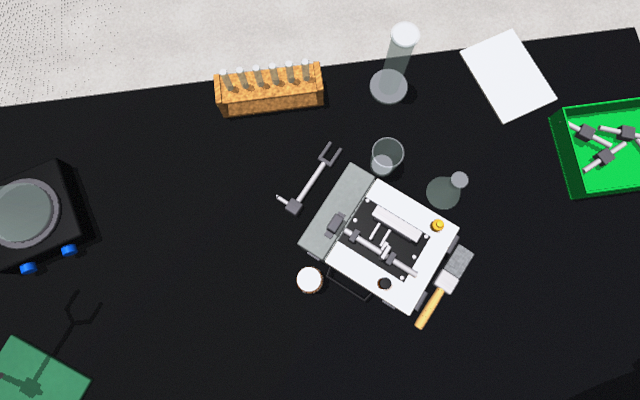

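View pics/side0.png

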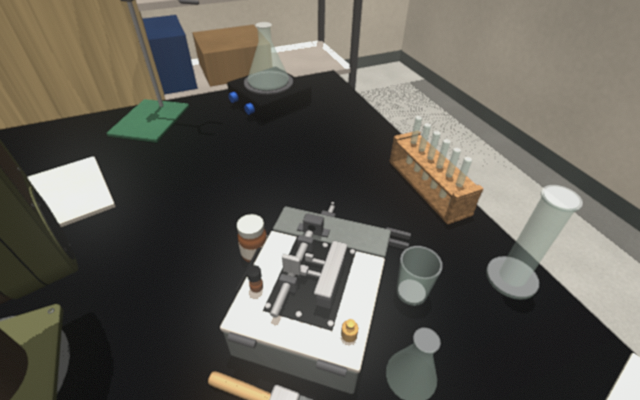

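The top view shows the case at about (380,245). The keeper is near (336,224), the bolt tab near (385,248), the paddle near (397,222), the weight at (437,226) and the vial at (384,284). I'll zoom in for exact pixels.

```bash
python3 - <<'E'
import cv2
a=cv2.imread("pics/top0.png")[155:325,290:480]; cv2.imwrite("pics/topc.png",cv2.resize(a,None,fx=4,fy=3.5*4/3.5,interpolation=cv2.INTER_CUBIC)[:600,:])
a=cv2.imread("pics/side0.png")[200:390,220:400]; cv2.imwrite("pics/sidec.png",cv2.resize(a,None,fx=3,fy=3,interpolation=cv2.INTER_CUBIC))
E
```

```text
(no output)
```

View pics/topc.png

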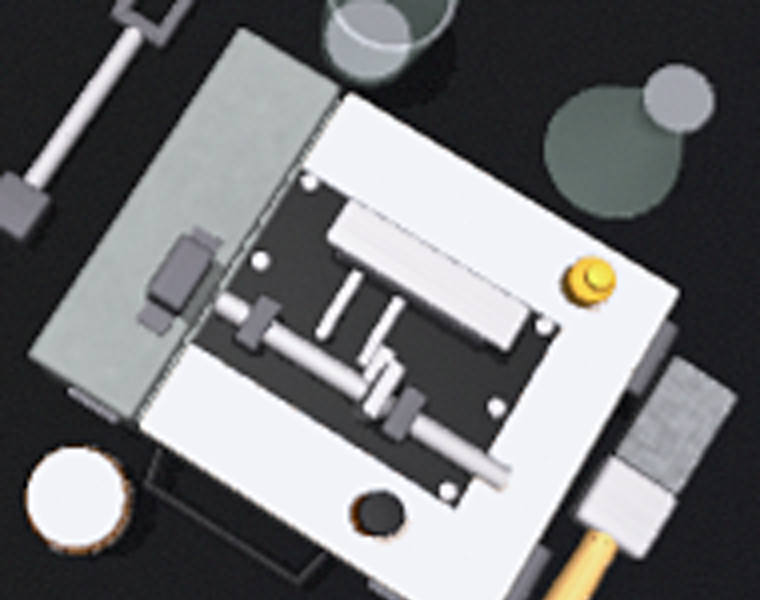

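View pics/sidec.png

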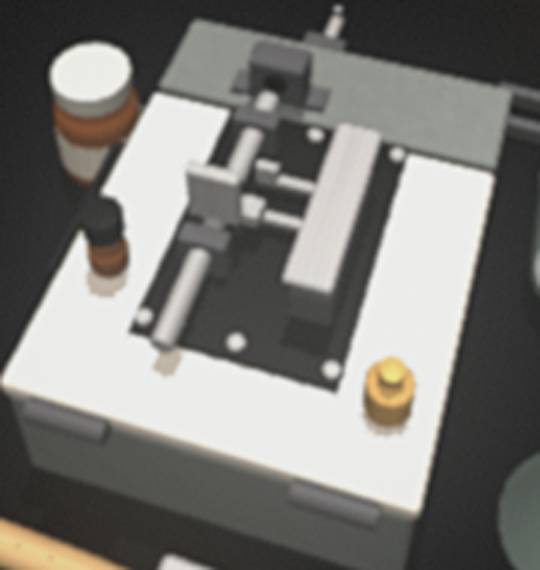

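Side crop: the tab's back face runs from (190,165) to (243,185), and the paddle from (342,123) to (328,290). The bolt is drawn back, and the vial and weight are clear of the lane. I'll fit the case pose from the lid and paddle corners in both views.

```bash
cat > h.py <<'E'
import numpy as np
from plant import *
def ray(n,uv,z):
    c=camera_info(n); u,v=uv
    d=c["rotation"]@np.array([(u-c["cx"])/c["fx"],-(v-c["cy"])/c["fy"],-1])
    return c["eye"]+d*(z-c["eye"][2])/d[2]
def T(uv): return np.array(uv)/4+[290,155]
def S(uv): return np.array(uv)/3+[220,200]
def fit(L,W):
    L=np.array(L)/1e3; W=np.array(W)[:,:2]; l=(L-L.mean(0))@[1,1j]; w=(W-W.mean(0))@[1,1j]
    k=np.vdot(l,w); th=np.angle(k); R=np.array([[np.cos(th),-np.sin(th)],[np.sin(th),np.cos(th)]])
    t=W.mean(0)-R@L.mean(0)
    return t,th,(np.array((W-t)@R-L)*1e3).round(1)
E
python3 - <<'E'
from h import *
lid=[(102,130),(-102,130),(102,-130)]; pad=[(42,35),(18,35),(42,-65)]
LT=[(243,28),(30,353),(680,292)]; PT=[(350,200),(330,238),(528,310)]
lidS=[(-102,-130),(102,-130),(102,130),(-102,130)]; LS=[(5,380),(420,517),(513,88),(197,18)]
padS=[(18,35),(42,35),(18,-65),(42,-65)]; PS=[(342,123),(380,130),(284,277),(328,291)]
A=[ray("top",T(p),.09) for p in LT]; B=[ray("top",T(p),.137) for p in PT]
C=[ray("side",S(p),.09) for p in LS]; D=[ray("side",S(p),.137) for p in PS]
for nm,l,w in(("topL",lid,A),("top",lid+pad,A+B),("side",lidS+padS,C+D),("all",lid+pad+lidS+padS,A+B+C+D)):
    t,th,r=fit(l,w); print(nm,t.round(4),np.degrees(th).round(2)); print(r.tolist())
R=np.array([[np.cos(th),-np.sin(th)],[np.sin(th),np.cos(th)]])
for n,p in(("vial",ray("top",T((380,513)),.135)),("weight",ray("top",T((597,275)),.125)),("tabtopback mid S",ray("side",S((216,176)),.148)),("tab top T",ray("top",T((384,380)),.148))): print(n,((p[:2]-t)@R*1e3).round(1))
for s in(1,-1):
  Rt=np.c_[np.r_[-s*R[:,1],0],np.r_[s*R[:,0],0],[0,0,-1]]
  Rt[:,0]=np.cross(Rt[:,1],Rt[:,2])
  q=kinematics.solve_ik(np.r_[t+R@[0,-.047],.22],Rt); print(s,q)
E
```

```text
topL [ 0.5059 -0.0646] -40.54
[[-1.3, -1.0], [1.9, -0.9], [-0.7, 1.9]]
top [ 0.506  -0.0641] -40.6
[[-1.2, -1.3], [2.0, -1.4], [-0.3, 1.6], [-1.2, 0.1], [1.9, -1.4], [-1.2, 2.4]]
side [ 0.5096 -0.0637] -40.5
[[2.7, 1.9], [-0.2, -1.7], [-1.4, 0.4], [1.7, -0.8], [1.4, -1.1], [-2.5, 0.2], [0.5, 1.1], [-2.1, 0.1]]
all [ 0.5081 -0.0639] -40.52
[[-2.4, -2.9], [0.8, -2.8], [-2.0, -0.0], [-2.5, -1.4], [0.5, -2.9], [-2.7, 0.9], [3.8, 3.0], [0.9, -0.5], [-0.4, 1.6], [2.7, 0.3], [2.4, 0.0], [-1.5, 1.4], [1.5, 2.2], [-1.0, 1.2]]
vial [-78.6 -53.7]
weight [ 74.9 -85.3]
tabtopback mid S [-27.1 -25.3]
tab top T [-27.4 -23. ]
1 [-3.15819869e-01 -2.25017112e-01  2.03372158e+00 -4.44089210e-16
  1.33288818e+00  3.91429874e-01]
-1 [-3.15819869e-01 -2.25017112e-01  2.03372158e+00 -4.44089210e-16
  1.33288818e+00 -2.75016278e+00]
```

```bash
cat >> h.py <<'E'
t=np.array([.5081,-.0639]); th=np.radians(-40.52)
R=np.array([[np.cos(th),-np.sin(th)],[np.sin(th),np.cos(th)]])
Rt=np.c_[np.cross(np.r_[R[:,0],0],[0,0,-1]),np.r_[R[:,0],0],[0,0,-1]]
def P(x,y,tip): # case mm, tip mm above lid
    return np.r_[t+R@np.array([x,y])/1e3,.09+tip/1e3+robot.tip_extent]
def case(): # TCP in case mm
    p=get_eef_pos(); return np.r_[(p[:2]-t)@R*1e3,(p[2]-.09-robot.tip_extent)*1e3].round(2)
def F(): f=get_ft_force(); return np.r_[f[:2]@R,f[2]].round(2)
E
python3 - <<'E'
from h import *
import cv2
robot.move_gripper(.565); print(robot.tip_extent,get_opening())
robot.goto(P(0,-49,110),Rt); robot.move_l(P(0,-49,66),speed=.1)
print(case(),F(),get_t())
for n,(a,b,c,d) in {"top":(155,305,290,480),"side":(150,350,200,400)}.items():
    cv2.imwrite(f"pics/{n}1.png",cv2.resize(grab_frame(n)[a:b,c:d,::-1],None,fx=3,fy=3,interpolation=cv2.INTER_CUBIC))
E
```

```text
0.017 0.5683669037805038
[  0.15 -49.07  65.98] [-0.35 -0.36  0.3 ] 3.2083
```

View pics/side1.png

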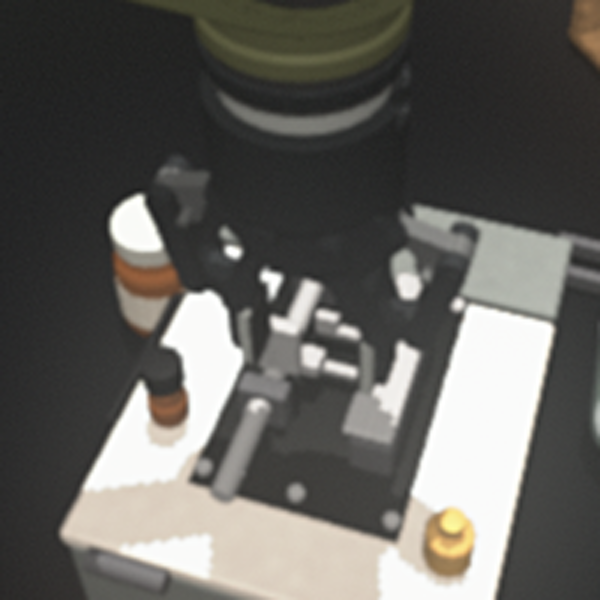

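View pics/top1.png

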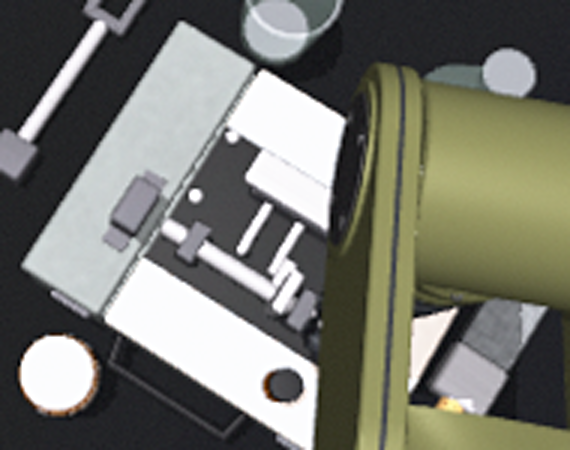

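The side view shows the left fingertip at about crop (250,362), behind the tab, and the right fingertip at about (372,385), over the paddle. I'll check that numerically and press down with force monitoring.

```bash
python3 - <<'E'
from h import *
for uv in((250,362),(372,385)):
    print([((ray("side",np.array(uv)/3+[200,150],.09+h/1e3)[:2]-t)@R*1e3).round(1).tolist() for h in(64,70)])
for tip in (54,51,49,47,45,44,43,42,41,40,39,38,37,36,35,34):
    robot.move_l(P(0,-49,tip),speed=.06); f=F(); print(tip,case()[2],f)
    if f[2]>5.6 or abs(f[:2]).max()>5: break
print(get_t())
E
```

```text
[[-29.6, -53.1], [-27.7, -57.1]]
[[28.4, -48.2], [29.4, -52.2]]
54 53.31 [ 0.51  0.06 -0.2 ]
51 50.84 [ 0.33  0.43 -0.36]
49 48.9 [ 0.08 -0.36  0.19]
47 46.81 [ 0.06 -0.38  0.5 ]
45 44.78 [-0.33  1.3  -0.24]
44 44.27 [-0.64 -0.85  1.28]
43 43.3 [ 0.02 -0.75  2.41]
42 42.18 [-0.6  -0.82  2.74]
41 41.15 [ 0.11 -1.21  3.79]
40 40.11 [ 0.12 -0.26  4.43]
39 39.12 [ 1.95 -0.56  4.61]
38 38.12 [ 1.13 -0.59  5.35]
37 37.18 [ 0.42 -0.17  5.77]
6.6583
```

```bash
python3 - <<'E'
from h import *
def Fa(n=8):
    L=[]
    for _ in range(n): robot.pause(.02); L.append(F())
    return np.mean(L,0).round(2)
tip=36
for tip in (36,35,34.5,34,33.5):
    robot.move_l(P(0,-49,tip),speed=.06); f=Fa(); print(tip,case()[2],f)
    if f[2]>6.6: break
# push: one motion to near home, then small steps to the end stop
robot.move_l(P(0,-4,tip),speed=.04); print(case(),Fa(4))
y=-4
while y<12:
    y+=1; robot.move_l(P(0,y,tip),speed=.04); f=Fa(3); print(y,case(),f)
    if f[1]<-12 or f[2]<5: break
print(get_t())
E
```

```text
36 36.3 [ 0.39 -0.75  5.2 ]
35 35.35 [ 0.64 -0.65  5.66]
34.5 34.91 [ 0.07 -0.96  5.98]
34 34.44 [ 0.17 -0.79  5.95]
33.5 34.1 [-0.51 -1.16  7.17]
[ 0.42 -5.81 34.17] [-0.75 -8.93  9.72]
-3 [ 0.39 -4.94 34.13] [-0.33 -8.92 10.14]
-2 [ 0.4  -3.93 34.17] [-0.53 -9.34  9.87]
-1 [ 0.4  -2.97 34.14] [-0.68 -9.04  9.79]
0 [ 0.38 -1.93 34.14] [-0.52 -9.34  9.7 ]
1 [ 0.4  -0.96 34.15] [-0.15 -9.46  9.68]
2 [ 0.42  0.08 34.19] [-0.67 -9.24  9.74]
3 [ 0.39  1.03 34.14] [-0.33 -9.61  9.96]
4 [ 0.39  2.08 34.16] [-0.34 -9.03  9.48]
5 [ 0.38  2.8  34.14] [ -0.71 -10.13  10.42]
6 [ 0.39  2.92 34.15] [ -0.95 -13.77  11.49]
12.9167
```

```bash
python3 - <<'E'
from h import *
import cv2
robot.move_l(P(0,8,33.5),speed=.04); robot.pause(.2); print(case(),F())
robot.move_l(P(0,-1,33.5),speed=.05)
robot.move_l(P(0,-2,110),speed=.12); print(case(),F())
robot.goto(np.array([.25,-.5,.3]),Rt); print(get_t())
a=grab_frame("top")[155:305,290:480]; b=grab_frame("side")[200:350,220:400]
cv2.imwrite("pics/fin.png",cv2.resize(np.hstack([a,b])[:,:,::-1],None,fx=2.1,fy=2.1,interpolation=cv2.INTER_CUBIC))
E
```

```text
[ 0.39  3.16 34.21] [ -0.93 -21.76  14.59]
[ -0.74  -2.35 108.62] [ 1.13 -0.13 -0.4 ]
16.35
```

View pics/fin.png

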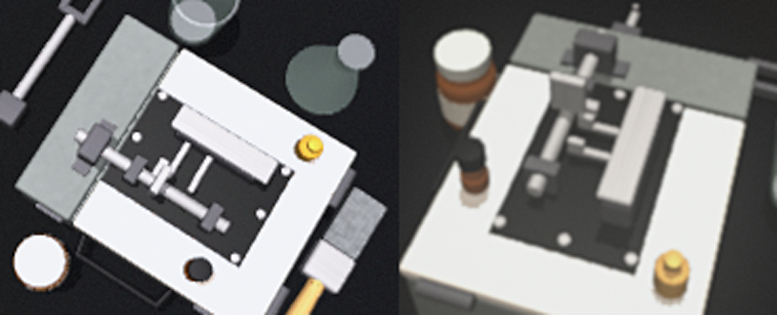

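The final picture shows the rod through the keeper (left image, about (85,137)), the tab up against the front guide and the paddle back up. The vial and weight haven't moved. I'll hand it in.

```bash
python3 -c "
from plant import *
print(robot.close_job())"
```

```text
the job is handed in; nothing more can be done
None
```

The job is handed in: the bolt was pushed to its end stop in the keeper with the catch held down, the catch looks sprung back up in the final picture, the fingers are clear, and robot time before hand-in was about 16 s.

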